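# Lock the banding wheel with its gate shifter

## Robot

A 7-joint arm with a two-finger parallel gripper is mounted at the origin on the work surface. World frame = base frame: x ahead of the robot, y to its left, z up, the work surface at z = 0. Lengths are in m, angles in rad, forces in N, time in s.
With the tool pointing down it reaches from about 0.425 to 1.025 m from the base axis. Payload 3.6 kg.
Tool frame: the origin (TCP) lies at the very end of the fingers, on their centre line; the grasp point (between the pads) lies 19 mm behind it (bot.pinch_z is the distance from the TCP to the grasp point, in m); z points along the fingers, y is the line along which they close (so a half turn about z gives the same grasp; the last joint's range is limited). The gripper opens to 85 mm and grips with 20 to 120 N. Pads are 22 mm wide; open, the fingers measure 114 mm over their backs; the gripper's body (76 mm by 85 mm) begins 54 mm behind the grasp point. The pads swing forward as they close: fully open they stand 13 mm farther back than shut.
Start: joints at [1.252, 0.591, 0.048, 1.609, -0.033, 0.943, -0.034], TCP at [0.162, -0.707, 0.231] pointing down, gripper open.
Joint ranges: [-2.69, 2.69], [-0.47, 2.24], [-1.27, 1.36], [0.19, 2.51], [-1.53, 4.68], [0.08, 2.07], [-3.09, 3.09]. Speed limits (rad/s): [2.57, 2.57, 3.14, 3.14, 3.14, 3.14, 3.14].

## Interface

Orientations are given as a 3x3 rotation matrix whose columns are the frame's x, y, z axes.
In Python, from cell import readout, eyes, ticket, bot gives the robot as it stands. The module is installed in compiled form; this text tells all that it offers.
- The arm moves only by the tool send_rows, never from a script. Its argument "increments" is a list of rows, each a list of 2 entries, a list of its own where there are three numbers: the shift along the tool's x, y, z as a fraction of full scale, then the turn about the tool's z as a fraction of full scale. A call has 1 to 12 rows; each row is the pose to reach, as a shift and turn from the pose commanded when the call began, along the tool's axes at that moment, turning the shorter way round; what a row does not reach only later rows make up. Full scale, the value 1, is 0.3 m for a shift and 180 degrees for a turn. A row lasts 1/10 s, in which the tool goes at most 50 mm and 8.59 degrees, less where a joint would pass 70% of its speed; a pose out of reach is approached as far as the arm can. A call with a number of a shift or a turn outside -1 to 1 is refused whole. A call with a gripper value outside its range is refused whole. "fingers" is the closure, from 0 (fully open) to 1 (shut), set as the call begins (left out, the last holds). The fingers move at their own pace and stop on an object; "squeeze" is the grip in N (left out, the last holds). Time passes only in rows, so rows that repeat a pose let the fingers close. It gives the time, the measured TCP pose, the force, the opening and the grip force at its end, in the units of the state.
- readout.sense(): the state, without advancing time (a new reading comes with each control period).
- eyes.read_camera(name): name is "side" or "top"; returns a dict with "color" (400x640x3 uint8, blue, green, red), "range_z" (400x640 float32, m along the optical axis (not along the pixel's ray), 0 where there is no reading), "intrinsics" (3x3 intrinsics, pixels), "R" (3x3) and "t" (3): a world point X has camera coordinates R X + t. Camera axes: x right, y down, z forward; pixel columns grow to the right and rows downward; lengths in m; the calibration is good to about 2 mm. A picture is of the moment at which its call begins.
- ticket.job_done(): hands the job in; it is judged then, once.
The state is a dict: "clock": time; "qpos": joint angles; "qvel": joint speeds; "joint_efforts": joint torques, N m; "eef_pos": TCP position; "ee_rot": TCP orientation; "ft_force": force on the tool from outside, world axes, zero at the start; "torque": the same for the moment, N m; "opening": finger opening in m; "grasp_force": force on a finger pad.
Only numpy, scipy, OpenCV 4.12 (cv2) and the standard library are available. Lean on these libraries where they do the work, as an engineer would, in place of code of your own. Each camera call takes 0.05 s, during which the arm holds its last target. There are 200 camera calls.

## Task

Lock the potter's banding wheel by pushing its red shift knob through the L-shaped slot: push it along the long leg to the corner, then sideways down the other leg fully home to the end with the green mark. Only push the knob with the outside of the fingers, never take it between the fingers or lift it, and leave the cup, the jar and the bowl standing where they are; finish with the hand clear.

Things in the scene. Friction and masses are not known exactly. Their poses are not given: they have to be found in the camera images.
- gate: fixed grey drive unit. Origin on the table under the centre of its gate box (176 mm in x, 160 mm in y, flat metal top 60 mm high, z up). The L slot in the top is 18 mm wide: a long leg of 75 mm along +x at y = +30, then a side leg of 60 mm along -y at x = +37.5. Green mark beyond its end. Wheel head, 220 mm wide, top 75 mm high, centred at x = +225. Turned up to 0.6 rad
- slot_start (a point): where the shifter's axis stands at the start of the slot's long leg; at the height of the plate's top face (60 mm)
- slot_corner (a point): where the shifter's axis stands in the slot's corner; at the height of the plate's top face (60 mm)
- slot_end (a point): where the shifter's axis stands at the end of the side leg, by the green mark (locked); at the height of the plate's top face (60 mm). The shaft has about 2 mm of play all round in the slot, so it can stand up to 2 mm beyond each of these three points
- knob (a point): centre of the red knob, 82 mm above the table: an upright cylinder, 26 mm wide, from 64 to 100 mm above the table, on a 14 mm shaft in the slot. A wide foot under the plate keeps it upright and captive. Starts in the long leg, 0 to 20 mm from slot_start. No spring: it stays where left; slides with about 1 to 3 N; the slot's ends are firm stops
- cup: loose blue ceramic cup, 72 mm diameter, 75 mm high, beside the gate box; origin at the centre of its underside
- jar: loose amber glaze jar with yellow cap, 60 mm diameter, 75 mm high, beside the gate box; origin at the centre of its underside
- bowl: loose terracotta bowl, 110 mm diameter, 50 mm high, near the gate box; origin at the centre of its underside
Things that resemble listed ones, but are neither listed nor needed, are in the scene too. There is more than one size of the jar; the one meant has the size given above.

How it is judged:
By the outcome, as a careful person would: the job done as asked, in the order asked, and still so for the second after the job is handed in, with the robot touching nothing.
It also fails if it takes over 42 s, if anything falls off the work surface, if the arm or the gripper's body presses on something with over 40 N, if the wrist force passes 120 N, or if a joint passes its speed limit or range.

## Working session

There is one attempt and no reset: what is moved stays moved. The work goes in short steps, Python scripts to look and compute and a tool call to move; the robot and the scene stay as the last step left them, time stands still between calls to the robot, and variables do not carry over. Pictures are saved under pics/ and viewed, at most 10 in all, crops included, and the job is handed in when it is done.

Besides the shell and the picture viewer there is one more tool, called after "Request:" as a command line: name --argument value ..., lists and objects as JSON in quotes. send_rows: Moves the arm, as the interface text tells. Its arguments: {"type":"object","properties":{"increments":{"type":"array","items":{"type":"array"}},"fingers":{"type":"number"},"squeeze":{"type":"number"}},"required":["increments"]}

```bash
mkdir -p pics; cat > h.py <<'E'
import numpy as np, cv2
from cell import readout, eyes, ticket, bot
def cast(c,u,v,z):
    d=c["R"].T@np.linalg.solve(c["intrinsics"],[u,v,1.]); o=-c["R"].T@c["t"]
    return o+d*(z-o[2])/d[2]
def proj(c,X):
    p=c["intrinsics"]@(c["R"]@np.array(X)+c["t"]); return p[:2]/p[2]
def cloud(c):
    h,w=c["range_z"].shape; v,u=np.mgrid[:h,:w]; z=c["range_z"]
    r=np.stack([u,v,np.ones_like(u)],-1)@np.linalg.inv(c["intrinsics"]).T*z[...,None]
    return (r-c["t"])@c["R"]
E
python3 - <<'E'
from h import *
for n in("side","top"):
    c=eyes.read_camera(n); cv2.imwrite(f"pics/{n}0.png",c["color"]); np.savez(f"{n}0.npz",**c)
    print(n,-c["R"].T@c["t"],c["R"].round(2).tolist())
s=readout.sense(); print(s["clock"],s["eef_pos"],s["ee_rot"],s["opening"],s["ft_force"])
E
```

```text
side [ 0.14836974 -0.64037668  0.59094494] [[0.86, -0.5, 0.02], [-0.27, -0.5, -0.82], [0.42, 0.71, -0.57]]
top [ 0.47516323 -0.01096438  0.98771967] [[0.03, -1.0, -0.04], [-1.0, -0.03, -0.04], [0.04, 0.04, -1.0]]
0.1 [ 0.16215182 -0.70584987  0.23024769] [[ 9.74609015e-01  2.23912824e-01 -5.60662582e-04]
 [ 2.23913503e-01 -9.74606990e-01  1.98930790e-03]
 [-1.00994124e-04 -2.06433733e-03 -9.99997864e-01]] 0.08498163363362689 [ 0.02941363 -0.27012105 -0.14092065]
```

View pics/top0.png

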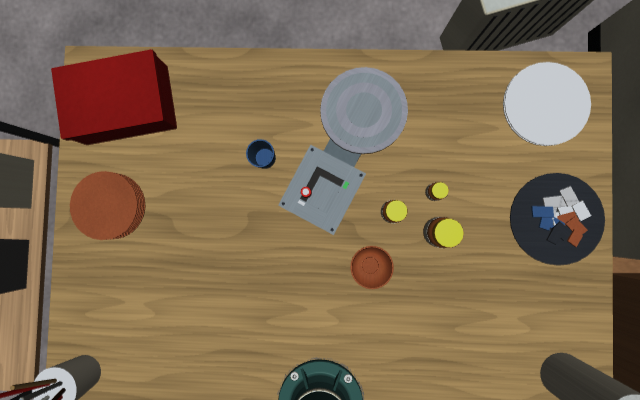

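View pics/side0.png

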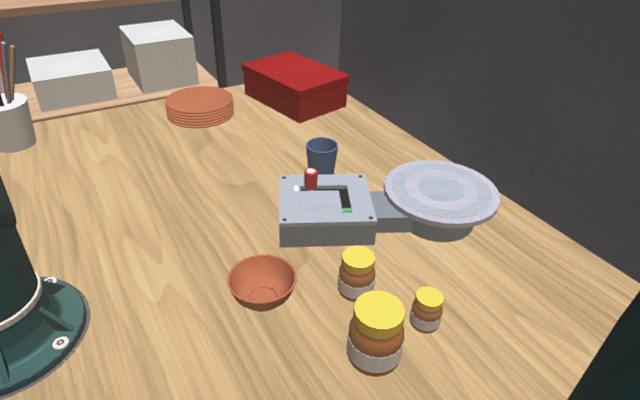

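The top view shows the plate near (322,190), the knob at (305,192), the slot corner near (316,170) and the green mark at (346,184). The cup is at (261,154) and the bowl at (372,267). There are jars at (396,211), (440,190) and (447,233).
Possible confusions:
- **Knob:** the only small red thing on the plate is at (305,192). The other red thing is the box at (115,95).
- **Jar:** three sizes, to be told apart by diameter and height.
- **Bowl:** the plate stack at (107,205) has a similar colour.

```bash
cat > m.py <<'E'
from h import *
c=dict(np.load("top0.npz")); P=cloud(c); hsv=cv2.cvtColor(c["color"],cv2.COLOR_BGR2HSV)
reg=np.zeros(hsv.shape[:2],np.uint8); reg[135:245,265:380]=1
m=((P[...,2]>.05)&(P[...,2]<.069)&(hsv[...,1]<70)&(reg>0)).astype(np.uint8)
m=cv2.morphologyEx(m,cv2.MORPH_OPEN,np.ones((3,3)))
cn=max(cv2.findContours(m,0,2)[0],key=cv2.contourArea)
hull=cv2.convexHull(cn)[:,0].astype(float)
W=np.array([cast(c,u,v,.06)[:2] for u,v in hull],np.float32)
(r0,sz,a)=cv2.minAreaRect(W*1000); print("plate",r0,sz,a, "z",np.median(P[m>0][:,2]))
def blob(name,lo,hi,box,z,c=c,hsv=hsv,P=P):
    k=cv2.inRange(hsv,lo,hi); q=np.zeros_like(k); x0,y0,x1,y1=box; q[y0:y1,x0:x1]=k[y0:y1,x0:x1]
    for g in cv2.findContours(q,0,2)[0]:
        if cv2.contourArea(g)<4: continue
        (u,v),r=cv2.minEnclosingCircle(g); zz=np.percentile(P[int(v)-2:int(v)+3,int(u)-2:int(u)+3,2],50)
        p=cast(c,u,v,z); e=cast(c,u+r,v,z); print(name,(round(u,1),round(v,1)),p.round(4),"diam",2*np.linalg.norm(e-p).round(4),"depth z",zz.round(4))
blob("red",(0,120,80),(8,255,255),(285,170,330,215),.1); blob("red",(172,120,80),(180,255,255),(285,170,330,215),.1)
blob("green",(45,90,60),(80,255,255),(330,165,365,200),.06)
blob("jar",(24,120,90),(36,255,255),(370,160,480,260),.075)
blob("cup",(100,80,30),(125,255,255),(230,130,285,180),.075)
blob("bowl",(3,90,60),(16,255,255),(340,240,400,300),.05)
s=dict(np.load("side0.npz")); hs=cv2.cvtColor(s["color"],cv2.COLOR_BGR2HSV); Ps=cloud(s)
blob("side red",(0,120,80),(8,255,255),(295,160,330,200),.082,s,hs,Ps)
blob("side green",(45,90,60),(80,255,255),(330,200,360,220),.06,s,hs,Ps)
blob("side jarcap",(24,120,90),(36,255,255),(330,240,450,340),.075,s,hs,Ps)
cv2.imwrite("pics/crop.png",np.hstack([cv2.resize(c["color"][140:240,270:370],(400,400),interpolation=2),cv2.resize(s["color"][140:240,270:370],(400,400),interpolation=2)]))
E
python3 m.py
```

```text
plate (554.4183349609375, 8.9630126953125) (159.95700073242188, 176.00730895996094) 63.67041015625 z 0.06041573251552981
red (305.5, 191.5) [0.5444 0.0471 0.1   ] diam 0.025 depth z 0.1008
green (345.5, 185.0) [ 0.5667 -0.0512  0.06  ] diam 0.017 depth z 0.0609
jar (448.6, 232.4) [ 0.4552 -0.3056  0.075 ] diam 0.0706 depth z 0.0988
jar (396.3, 210.5) [ 0.5053 -0.1772  0.075 ] diam 0.0532 depth z 0.0758
jar (439.7, 189.9) [ 0.5591 -0.2825  0.075 ] diam 0.0408 depth z 0.0597
cup (259.8, 153.0) [0.6405 0.1668 0.075 ] diam 0.0708 depth z 0.0048
bowl (371.6, 267.0) [ 0.3614 -0.1228  0.05  ] diam 0.111 depth z 0.0058
side red (310.5, 178.0) [0.5464 0.0522 0.082 ] diam 0.0412 depth z 0.0915
side green (347.0, 210.5) [ 0.5682 -0.0465  0.06  ] diam 0.0148 depth z 0.0599
side jarcap (379.5, 308.0) [ 0.4708 -0.2792  0.075 ] diam 0.0712 depth z 0.097
side jarcap (429.5, 295.5) [ 0.5485 -0.2949  0.075 ] diam 0.0406 depth z 0.058
side jarcap (358.0, 256.5) [ 0.5047 -0.175   0.075 ] diam 0.0514 depth z 0.0746
```

View pics/crop.png

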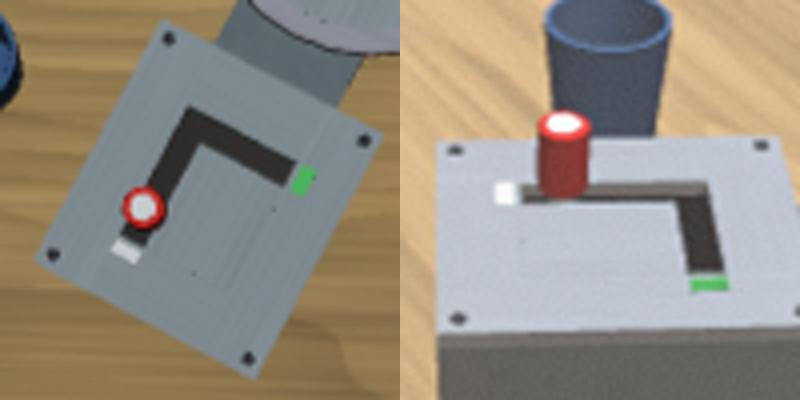

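The crop confirms the knob (white-topped red cylinder) by the white start mark, with the green mark at the far end of the side leg. The plate measures 160 x 176 mm, so the sizes agree. The knob is about 12 mm along the long leg, and the jar at (396,211) is the 75 mm high one.

The plan is to keep the fingers shut with tool x along gate y and tool y along gate x, then push both legs with the finger outsides.

```bash
cat >> h.py <<'E'
C=np.array([.5544,.0090]); YAW=np.deg2rad(-26.33)
gx=np.array([np.cos(YAW),np.sin(YAW)]); gy=np.array([-gx[1],gx[0]])
def g2w(x,y): return C+x*gx+y*gy
def w2g(p): d=np.array(p[:2])-C; return np.array([d@gx,d@gy])
def go(xy,z):
    s=readout.sense(); R=s["ee_rot"]; d=np.r_[xy,z]-s["eef_pos"]
    a=np.arctan2(gy[1],gy[0])-np.arctan2(R[1,0],R[0,0])
    return (R.T@d/.3).round(4), (-a/np.pi).round(4)
def st():
    s=readout.sense(); print(s["clock"],"gate mm",(w2g(s["eef_pos"])*1e3).round(1),"z",s["eef_pos"][2].round(4),"F",s["ft_force"].round(1),"q",np.round(s["qpos"],2),s["opening"])
E
python3 -c "
from h import *
print(g2w(-.0375,.03),g2w(.0375,.03),g2w(.0375,-.03),w2g([.5444,.0471]),w2g([.5667,-.0512])); print(go([.42,-.45],.231))"
```

```text
[0.53409668 0.0525204 ] [0.60131575 0.01925486] [ 0.57470332 -0.0345204 ] [-0.02586144  0.02971188] [ 0.03772507 -0.04849896]
(array([ 1.0286, -0.6387, -0.0013]), np.float64(-0.2818))
```

Request:
send_rows --increments '[[[0.12,-0.08,0],-0.04],[[0.24,-0.16,0],-0.08],[[0.36,-0.24,0],-0.12],[[0.48,-0.32,0],-0.16],[[0.6,-0.4,0],-0.2],[[0.72,-0.48,0],-0.24],[[0.84,-0.56,0],-0.282],[[0.98,-0.64,0],-0.282],[[0.98,-0.64,0],-0.282],[[0.98,-0.64,0],-0.282]]' --fingers 1 --squeeze 20

```text
clock: 1.1
eef_pos: [0.4071, -0.4519, 0.231]
ee_rot: [[0.439, 0.898, -0.0], [0.898, -0.439, 0.001], [0.001, -0.001, -1.0]]
ft_force: [-0.4, -0.7, -0.4]
opening: -0.0
grasp_force: 0.0
```

```bash
python3 -c "
from h import *
st(); print(go(g2w(-.075,.03),.231))"
```

```text
1.1 gate mm [  72.5 -478.4] z 0.231 F [-0.4 -0.7 -0.4] q [ 0.92  0.45 -0.22  1.87  0.13  0.83  0.18] -2.6934837436648926e-05
(array([ 1.697e+00, -4.838e-01,  1.500e-03]), np.float64(0.0015))
```

Request:
send_rows --increments '[[[0.15,-0.04,0],0],[[0.3,-0.08,0],0],[[0.45,-0.12,0],0],[[0.6,-0.16,0],0],[[0.75,-0.2,0],0],[[0.9,-0.24,0],0],[[0.9,-0.24,0],0]]'

```text
clock: 1.8
eef_pos: [0.4618, -0.1741, 0.2315]
ee_rot: [[0.436, 0.9, 0.0], [0.9, -0.436, 0.002], [0.002, -0.001, -1.0]]
ft_force: [-0.1, -0.6, 0.3]
opening: -0.0001
grasp_force: 0.0
```

Request:
send_rows --increments '[[[0.15,-0.05,0],0],[[0.3,-0.1,0],0],[[0.45,-0.15,0],0],[[0.6,-0.2,0],0],[[0.75,-0.24,0.05],0],[[0.797,-0.244,0.15],0],[[0.797,-0.244,0.25],0],[[0.797,-0.244,0.3],0],[[0.797,-0.244,0.3],0]]'

```text
clock: 2.7
eef_pos: [0.4999, 0.0646, 0.139]
ee_rot: [[0.445, 0.895, -0.005], [0.895, -0.445, -0.002], [-0.004, -0.004, -1.0]]
ft_force: [0.0, 1.3, 0.7]
opening: 0.0001
grasp_force: 0.0
```

```bash
python3 -c "
from h import *
st(); print(go(g2w(-.075,.03),.072))
c=eyes.read_camera('side'); cv2.imwrite('pics/a.png',c['color'][60:260,200:440].repeat(2,0).repeat(2,1))"
```

```text
2.7 gate mm [-73.5  25.7] z 0.139 F [0.  1.3 0.7] q [ 0.01  0.47 -0.3   2.16  0.26  0.55 -0.95] 0.00012649696143864474
(array([ 0.0153, -0.0041,  0.2233]), np.float64(-0.0006))
```

View pics/a.png

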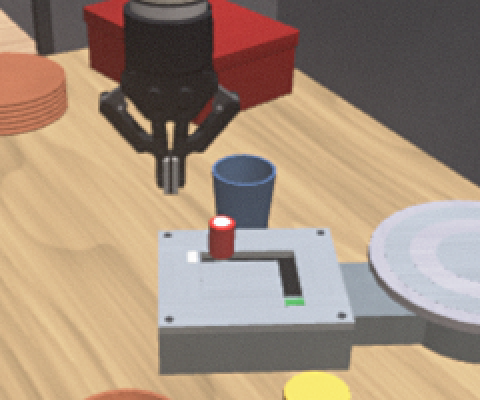

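The shut fingers (tip at crop pixel 171,190) hang left of the knob (222,237), and the linkage is well above the knob's height. Next I descend to about 72 mm.

Request:
send_rows --increments '[[[0.005,0,0.08],0],[[0.005,0,0.16],0],[[0.005,0,0.215],0],[[0.005,0,0.215],0],[[0.005,0,0.215],0]]'

```text
clock: 3.25
eef_pos: [0.5029, 0.0677, 0.0777]
ee_rot: [[0.444, 0.896, 0.001], [0.896, -0.444, -0.0], [0.0, 0.001, -1.0]]
ft_force: [1.1, 0.6, -0.1]
opening: 0.0001
grasp_force: 0.0
```

```bash
python3 -c "
from h import *
st(); print(go(g2w(-.055,.03),.072))"
```

```text
3.25 gate mm [-72.2  29.8] z 0.0777 F [ 1.1  0.6 -0.1] q [-0.05  0.58 -0.23  2.19  0.33  0.4  -1.01] 0.00011917060345394756
(array([0.0008, 0.0573, 0.0191]), np.float64(-0.0003))
```

Request:
send_rows --increments '[[[0,0.025,0.015],0],[[0,0.05,0.015],0],[[0,0.07,0.015],0],[[0,0.09,0.015],0],[[0,0.11,0.015],0],[[0,0.13,0.015],0],[[0,0.15,0.015],0],[[0,0.17,0.015],0],[[0,0.19,0.015],0],[[0,0.21,0.015],0],[[0,0.22,0.015],0],[[0,0.22,0.015],0]]'

```text
clock: 4.45
eef_pos: [0.562, 0.0387, 0.0722]
ee_rot: [[0.444, 0.896, 0.001], [0.896, -0.444, -0.0], [0.0, 0.001, -1.0]]
ft_force: [0.0, 0.4, -0.7]
opening: 0.0
grasp_force: 0.0
```

```bash
cat >> h.py <<'E'
def knob(n):
    c=eyes.read_camera("side"); h=cv2.cvtColor(c["color"],cv2.COLOR_BGR2HSV)
    k=cv2.inRange(h,(0,120,60),(8,255,255))|cv2.inRange(h,(172,120,60),(180,255,255)); k[:140]=0;k[260:]=0;k[:,:285]=0;k[:,400:]=0
    P=cloud(c)
    u,v=[],[]
    N,l,s,ce=cv2.connectedComponentsWithStats(k); i=1+np.argmax(s[1:,4]); q=P[l==i]; q=q[(q[:,2]>.06)&(q[:,2]<.105)]
    print("knob side bbox",s[i],"gate mm surf",(w2g(np.median(q,0))*1e3).round(1))
    t=eyes.read_camera("top"); h=cv2.cvtColor(t["color"],cv2.COLOR_BGR2HSV)
    k=cv2.inRange(h,(0,120,60),(8,255,255))|cv2.inRange(h,(172,120,60),(180,255,255)); k[:140]=0;k[245:]=0;k[:,:265]=0;k[:,380:]=0
    ys,xs=np.nonzero(k); 
    if len(xs): print("top",len(xs),(w2g(cast(t,xs.mean(),ys.mean(),.1))*1e3).round(1))
    cv2.imwrite(f"pics/{n}.png",np.hstack([x["color"][a:a+150,b:b+150].repeat(2,0).repeat(2,1) for x,a,b in((c,110,250),(t,120,250))]))
E
python3 -c "
from h import *
st(); knob('b')"
```

```text
4.45 gate mm [-6.4 30. ] z 0.0722 F [ 0.   0.4 -0.7] q [ 0.03  0.63 -0.25  2.07  0.33  0.47 -0.93] 4.889547971760201e-05
knob side bbox [328 168  13  21 199] gate mm surf [18.2 22. ]
```

View pics/b.png

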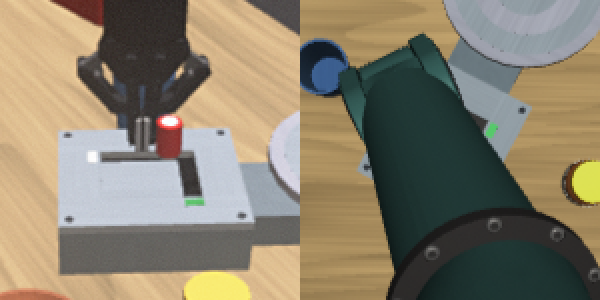

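The knob (left panel 170,137) moves along the long leg ahead of the fingers. I'll continue gently until the corner stop is felt.

Request:
send_rows --increments '[[[0,0.015,0],0],[[0,0.03,0],0],[[0,0.045,0],0],[[0,0.052,0],0],[[0,0.052,0],0]]'

```text
clock: 5.05
eef_pos: [0.5758, 0.0319, 0.0723]
ee_rot: [[0.444, 0.896, 0.001], [0.896, -0.444, -0.0], [0.0, 0.001, -1.0]]
ft_force: [0.1, -0.6, 0.2]
opening: 0.0001
grasp_force: 0.0
```

Request:
send_rows --increments '[[[0,0.005,0],0],[[0,0.005,0],0]]'

```text
clock: 5.25
eef_pos: [0.5765, 0.0316, 0.0723]
ee_rot: [[0.443, 0.896, 0.0], [0.896, -0.443, 0.0], [0.0, 0.0, -1.0]]
ft_force: [-1.3, 0.3, -1.3]
opening: -0.0002
grasp_force: 0.1
```

```bash
python3 -c "
from h import *
st(); knob('c')"
```

```text
5.25 gate mm [ 9.8 30.1] z 0.0723 F [-1.3  0.3 -1.3] q [ 0.05  0.64 -0.26  2.04  0.33  0.5  -0.91] -0.00023915303126283456
knob side bbox [336 168  14  21 198] gate mm surf [33.5 21.8]
```

Request:
send_rows --increments '[[[0,0.005,0],0],[[0,0.005,0],0]]'

```text
clock: 5.55
eef_pos: [0.5777, 0.031, 0.0723]
ee_rot: [[0.443, 0.896, -0.0], [0.896, -0.443, -0.0], [-0.0, -0.0, -1.0]]
ft_force: [-0.7, -0.3, 0.7]
opening: -0.0
grasp_force: 0.4
```

Request:
send_rows --increments '[[[0,0.005,0],0],[[0,0.005,0],0]]'

```text
clock: 5.75
eef_pos: [0.5793, 0.0303, 0.0723]
ee_rot: [[0.443, 0.896, 0.0], [0.896, -0.443, 0.0], [0.0, 0.0, -1.0]]
ft_force: [-0.7, 0.1, 0.1]
opening: -0.0
grasp_force: 0.5
```

```bash
python3 -c "
from h import *
st(); knob('c')"
```

```text
5.75 gate mm [12.8 30.1] z 0.0723 F [-0.7  0.1  0.1] q [ 0.06  0.65 -0.26  2.03  0.33  0.5  -0.9 ] -1.557927562191053e-05
knob side bbox [338 168  13  21 196] gate mm surf [36.  21.5]
```

Request:
send_rows --increments '[[[0,0.005,0],0],[[0,0.005,0],0]]'

```text
clock: 6.05
eef_pos: [0.5798, 0.0299, 0.0722]
ee_rot: [[0.443, 0.897, -0.001], [0.897, -0.443, 0.0], [-0.001, -0.001, -1.0]]
ft_force: [-2.5, 1.6, 1.9]
opening: 0.0001
grasp_force: 1.5
```

Request:
send_rows --increments '[[[0,0.004,0],0],[[0,0.004,0],0]]'

```text
clock: 6.25
eef_pos: [0.5799, 0.0298, 0.0723]
ee_rot: [[0.442, 0.897, -0.003], [0.897, -0.442, 0.0], [-0.001, -0.003, -1.0]]
ft_force: [-4.9, 2.0, 3.9]
opening: -0.0
grasp_force: 2.7
```

```bash
python3 -c "
from h import *
st(); knob('c')"
```

```text
6.25 gate mm [13.7 30. ] z 0.0723 F [-4.9  2.   3.9] q [ 0.06  0.65 -0.26  2.03  0.33  0.51 -0.9 ] -2.0129299937266664e-05
knob side bbox [338 168  13  21 190] gate mm surf [37.1 21.7]
```

The stop is felt at about 5 N with the knob at the corner. Now I back off and move the fingers to the knob's +y side.

Request:
send_rows --increments '[[[0,-0.04,0],0],[[0,-0.08,0],0],[[0,-0.08,0],0],[[0.06,-0.08,0],0],[[0.13,-0.08,0],0],[[0.13,-0.08,0],0],[[0.13,-0.08,0],0],[[0.13,-0.03,0],0],[[0.13,0.03,0],0],[[0.13,0.078,0],0],[[0.13,0.078,0],0],[[0.13,0.078,0],0]]'

```text
clock: 7.55
eef_pos: [0.6197, 0.0528, 0.072]
ee_rot: [[0.445, 0.896, -0.001], [0.896, -0.445, -0.0], [-0.0, -0.001, -1.0]]
ft_force: [-0.6, 0.6, 0.8]
opening: 0.0
grasp_force: 0.0
```

```bash
python3 -c "
from h import *
st(); knob('d')"
```

```text
7.55 gate mm [39.2 68.2] z 0.072 F [-0.6  0.6  0.8] q [ 0.03  0.68 -0.27  1.94  0.32  0.56 -0.91] 2.4532531667533026e-05
knob side bbox [338 167  14  22 194] gate mm surf [37.4 22. ]
```

View pics/d.png

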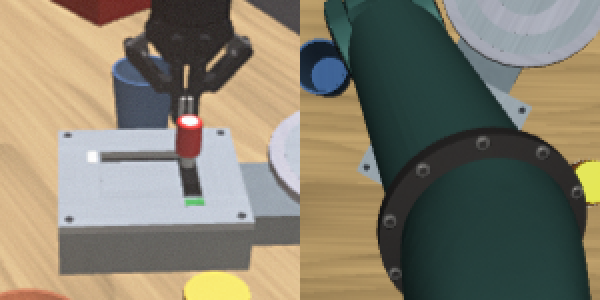

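The knob stands in the corner (left panel 188,137) with the fingers directly behind it on the +y side. Now I push down the side leg.

Request:
send_rows --increments '[[[-0.02,0,0],0],[[-0.04,0,0],0],[[-0.06,0,0],0],[[-0.08,0,0],0],[[-0.1,0,0],0],[[-0.12,0,0],0],[[-0.14,0,0],0],[[-0.16,0,0],0],[[-0.18,0,0],0],[[-0.2,0,0],0],[[-0.21,0,0],0],[[-0.21,0,0],0]]'

```text
clock: 8.85
eef_pos: [0.5915, -0.0039, 0.0722]
ee_rot: [[0.444, 0.896, -0.001], [0.896, -0.444, -0.001], [-0.001, -0.0, -1.0]]
ft_force: [0.6, 0.2, 0.2]
opening: 0.0005
grasp_force: 0.0
```

```bash
python3 -c "
from h import *
st(); knob('e')"
```

```text
8.85 gate mm [39.   4.9] z 0.0722 F [0.6 0.2 0.2] q [ 0.12  0.66 -0.27  2.01  0.33  0.52 -0.85] 0.0005163937656536813
knob side bbox [341 182  14  22 218] gate mm surf [ 36.7 -29.6]
```

Request:
send_rows --increments '[[[-0.01,0,0],0],[[-0.02,0,0],0],[[-0.025,0,0],0],[[-0.025,0,0],0]]'

```text
clock: 9.35
eef_pos: [0.5884, -0.0098, 0.0723]
ee_rot: [[0.443, 0.896, -0.0], [0.896, -0.443, -0.0], [-0.0, -0.0, -1.0]]
ft_force: [0.9, 1.0, 0.7]
opening: -0.0001
grasp_force: 0.2
```

Request:
send_rows --increments '[[[-0.006,0,0],0],[[-0.006,0,0],0]]'

```text
clock: 9.55
eef_pos: [0.5877, -0.0113, 0.0723]
ee_rot: [[0.443, 0.896, -0.0], [0.896, -0.443, -0.0], [-0.0, -0.0, -1.0]]
ft_force: [0.0, -0.1, -0.0]
opening: 0.0003
grasp_force: 0.3
```

Request:
send_rows --increments '[[[-0.006,0,0],0],[[-0.006,0,0],0]]'

```text
clock: 9.75
eef_pos: [0.5869, -0.013, 0.0723]
ee_rot: [[0.443, 0.896, -0.0], [0.896, -0.443, -0.0], [-0.0, -0.0, -1.0]]
ft_force: [0.5, 1.7, -0.0]
opening: -0.0001
grasp_force: 0.3
```

```bash
python3 -c "
from h import *
st(); knob('e')"
```

```text
9.75 gate mm [38.8 -5.3] z 0.0723 F [ 0.5  1.7 -0. ] q [ 0.14  0.65 -0.27  2.02  0.34  0.51 -0.83] -6.469274005484156e-05
knob side bbox [342 185  13  22 215] gate mm surf [ 36.8 -40. ]
```

Nearly home, so I continue in small steps until the firm stop.

Request:
send_rows --increments '[[[-0.005,0,0],0],[[-0.005,0,0],0]]'

```text
clock: 10.05
eef_pos: [0.5868, -0.0132, 0.0724]
ee_rot: [[0.443, 0.897, 0.001], [0.897, -0.443, 0.001], [0.002, 0.001, -1.0]]
ft_force: [1.7, 2.8, 0.0]
opening: -0.0002
grasp_force: 1.3
```

Request:
send_rows --increments '[[[-0.005,0,0],0],[[-0.005,0,0],0]]'

```text
clock: 10.25
eef_pos: [0.5867, -0.0135, 0.0726]
ee_rot: [[0.442, 0.897, 0.003], [0.897, -0.442, 0.002], [0.003, 0.001, -1.0]]
ft_force: [1.2, 4.2, -0.2]
opening: -0.0002
grasp_force: 2.4
```

Request:
send_rows --increments '[[[-0.004,0,0],0],[[-0.004,0,0],0]]'

```text
clock: 10.45
eef_pos: [0.5867, -0.0137, 0.0728]
ee_rot: [[0.441, 0.897, 0.004], [0.897, -0.441, 0.004], [0.005, 0.002, -1.0]]
ft_force: [1.6, 6.7, 0.3]
opening: 0.0
grasp_force: 3.1
```

```bash
python3 -c "
from h import *
st(); knob('e')"
```

```text
10.45 gate mm [39. -6.] z 0.0728 F [1.6 6.7 0.3] q [ 0.14  0.65 -0.27  2.02  0.33  0.51 -0.83] 4.708773998264066e-05
knob side bbox [342 185  14  22 215] gate mm surf [ 36.8 -40.6]
```

The firm stop is reached: force is rising with no travel, and the knob is at about y = -32. I retreat straight back, then up, then aside so the top camera can see.

Request:
send_rows --increments '[[[0.03,0,0],0],[[0.07,0,0],0],[[0.09,0,0],0],[[0.09,0,-0.1],0],[[0.09,0,-0.25],0],[[0.09,0,-0.4],0],[[0.09,0,-0.5],0],[[0.09,0,-0.5],0]]'

```text
clock: 11.35
eef_pos: [0.6003, 0.0081, 0.2272]
ee_rot: [[0.443, 0.896, 0.009], [0.896, -0.443, -0.0], [0.004, 0.008, -1.0]]
ft_force: [0.2, -0.1, 0.1]
opening: 0.0002
grasp_force: 0.0
```

Request:
send_rows --increments '[[[-0.15,-0.08,0],0],[[-0.3,-0.16,0],0],[[-0.45,-0.24,0],0],[[-0.6,-0.32,0],0],[[-0.75,-0.4,0],0],[[-0.9,-0.4,0],0],[[-1,-0.4,0],0],[[-1,-0.4,0],0],[[-1,-0.4,0],0]]'

```text
clock: 12.25
eef_pos: [0.3558, -0.2083, 0.2217]
ee_rot: [[0.445, 0.895, -0.001], [0.895, -0.445, 0.001], [-0.0, -0.002, -1.0]]
ft_force: [0.6, 1.2, 0.2]
opening: 0.0002
grasp_force: 0.0
```

```bash
python3 -c "
from h import *
st(); knob('f'); t=eyes.read_camera('top'); cv2.imwrite('pics/g.png',t['color']); np.savez('top0.npz',**t); s=eyes.read_camera('side'); np.savez('side0.npz',**s)"; python3 m.py
```

```text
12.25 gate mm [ -81.6 -282.9] z 0.2217 F [0.6 1.2 0.2] q [ 0.7   0.23 -0.33  2.28  0.12  0.65 -0.18] 0.00016512933786408474
knob side bbox [341 186  14  21 209] gate mm surf [ 36.5 -40.1]
top 49 [ 38.8 -31.3]
plate (554.4183349609375, 8.9630126953125) (159.95700073242188, 176.00730895996094) 63.67041015625 z 0.06035818923308021
green (345.0, 184.5) [ 0.5679 -0.0499  0.06  ] diam 0.0184 depth z 0.062
jar (448.6, 232.4) [ 0.4552 -0.3056  0.075 ] diam 0.0706 depth z 0.0984
jar (396.3, 210.5) [ 0.5053 -0.1772  0.075 ] diam 0.0532 depth z 0.0759
jar (439.7, 189.9) [ 0.5591 -0.2825  0.075 ] diam 0.0408 depth z 0.0595
cup (260.1, 153.5) [0.6393 0.1662 0.075 ] diam 0.0728 depth z 0.0045
bowl (371.7, 267.1) [ 0.3614 -0.123   0.05  ] diam 0.1112 depth z 0.0055
side green (347.0, 210.5) [ 0.5682 -0.0465  0.06  ] diam 0.0148 depth z 0.0598
side jarcap (379.4, 309.5) [ 0.469  -0.2813  0.075 ] diam 0.0716 depth z 0.0966
side jarcap (429.5, 296.0) [ 0.5478 -0.2957  0.075 ] diam 0.041 depth z 0.0582
side jarcap (358.0, 256.5) [ 0.5047 -0.175   0.075 ] diam 0.052 depth z 0.0746
```

View pics/g.png

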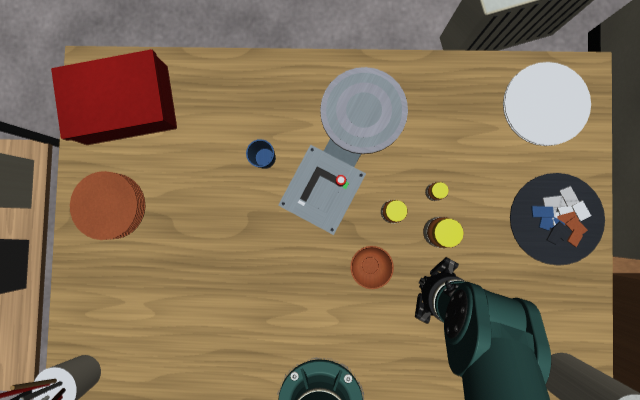

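The knob is at gate (38.8, -31.3) mm, fully home by the green mark (pixel 341,181). Cup, jar and bowl haven't moved, and the hand is clear at (440,290).

```bash
python3 -c "
from h import *
print(ticket.job_done())"
```

```text
the job is handed in; nothing more can be done
None
```

The banding wheel is locked and the job handed in: the knob was pushed along the long leg to the corner, then fully home at the green mark; cup, jar and bowl have not moved, and the hand is clear.

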